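Blank off the rig's coolant port with a cam-arm coupling

ROBOT

A 7-joint arm with a two-finger parallel gripper is mounted at the origin on the work surface. World frame = base frame: x ahead of the robot, y to its left, z up, the work surface at z = 0. Lengths are in mm, angles in degrees, forces in N, time in s.
With the tool pointing down it reaches from about 400 to 875 mm from the base axis. Payload 6.5 kg.
Tool frame: the origin (TCP) lies at the very end of the fingers, on their centre line; the grasp point (between the pads) lies behind it (ctrl.pinch_z is the z of the grasp point in the tool frame, in mm); z points along the fingers, y is the direction in which the jaws open and shut (so a half turn about z gives the same grasp; the last joint's range is limited). The gripper opens to 85 mm and grips with 20 to 120 N. Pads are 22 mm wide; open, the fingers measure 114 mm over their backs; the gripper's body (76 mm by 85 mm) begins 54 mm behind the grasp point. The pads swing forward as they close: fully open they stand 13 mm farther back than shut.
Start: joints at [68.973, 30.733, -0.252, 88.115, 0.149, 61.152, -4.079], TCP at [192.581, -620.808, 231.29] pointing down, gripper open.
Joint ranges: [-154.64, 154.64], [-21.42, 123.67], [-72.66, 72.17], [13.99, 137.28], [-74.86, 254.86], [10.95, 109.41], [-158.01, 158.01]. Speed limits (degrees/s): [136.94, 136.94, 180, 180, 180, 180, 180].

INTERFACE

Orientations are given as [roll, pitch, yaw] about the fixed x, y, z axes, in that order (R = Rz(yaw) Ry(pitch) Rx(roll)).
In Python, from rig import ctrl gives the robot as it stands. Calls block until the motion is done:
- ctrl.move_to(position, orientation): joint-space move of the TCP to a pose.
- ctrl.move_l(position, vel=150, rot=None): straight line of the TCP; rot=None keeps the orientation; vel is the mean speed in mm/s.
- ctrl.goto_joints(angles): joint-space move.
- ctrl.grip(opening, strength=None): opening from 0.0 (shut) to 1.0 (fully open); strength is the grip in N (None keeps the last); returns when the fingers have stopped.
- ctrl.hold(seconds).
- ctrl.solve_ik(position, orientation): joint angles nearest the present ones, or None.
- ctrl.grab_frame(name): name is "scene" or "top" or "wrist"; returns the picture (420x560x3 uint8, red, green, blue); there is no depth.
- ctrl.calibration(name): a dict with "intrinsics" (3x3 intrinsics, pixels), "k1" (the pictures are not rectified: a ray, as slopes to the right and down, at radius r is drawn at 1 + k1 r^2 times it, then the intrinsics apply), "T" (4x4, takes a point from camera to world coordinates). Camera axes: x right, y up, looking along -z (the intrinsics and any distortion apply to the point x, -y, -z); pixel columns grow to the right and rows downward; lengths in mm; the calibration is good to about 2 mm. A picture is of the moment at which its call begins: read the wrist's pose just before it. calibration takes no time and is no camera call; for the wrist camera it gives the pose at the moment of the call.
A pose or a line that the arm cannot do raises ctrl.PlanningError and nothing moves.
- ctrl.job_done(): hands the job in, once; it reports no verdict.
Trained networks look in the newest picture that a camera, given by its name, has taken for a name from the list of things; names that differ only in an ending like _2 or _b are one class to them, and where a whole thing is asked for, a point or a joint stands for the part that bears it (a point fixed in the world has none). Each returns a list of dicts, best first, with "p" (0 to 1); they miss things now and then, are a little off and sometimes report something else, mostly with a low value. They report only what shows in the picture. A call takes as long as a camera call. They do not tell look-alikes from the thing itself.
- ctrl.spot_in(label, camera): "position" ([row, column] in pixels, amid what is visible of it).
- ctrl.silhouettes(label, camera): "mask" (420x560 bool, what is visible of it) and "position" ([row, column] in pixels, amid what is visible of it).
Readings, each from a call of its own:
- ctrl.get_t(): time.
- ctrl.get_joint_positions(): joint angles.
- ctrl.get_joint_velocities(): joint speeds.
- ctrl.get_effort(): joint torques, N m.
- ctrl.get_ee_pos(): TCP position.
- ctrl.get_tool_rot(): TCP orientation.
- ctrl.get_contact_force(): force on the tool from outside, world axes, zero at the start.
- ctrl.get_torque(): the same for the moment, N m.
- ctrl.get_finger_gap(): opening from 0.0 (shut) to 1.0 (fully open).
Only numpy, scipy, OpenCV 4.12 (cv2) and the standard library are available. Lean on these libraries where they do the work, as an engineer would, in place of code of your own. Each camera call takes 0.05 s, during which the arm holds its last target.

TASK

Blank off the coolant port of the motor test rig: set the loose cam-arm coupling on the upright grooved adaptor with both its arms still raised, and push it down firmly but gently against the springy seal until it is home. Then swing its two cam arms down one after another until each is fully closed, without forcing them, and let go. Leave the small motor, the wrench and the spool where they are.

Things in the scene. Friction and masses are not known exactly. Their poses are not given: they have to be found in the camera images.
- coupling_grip (a point): Centre of the 30 x 30 mm square, 30 mm high grip stub on top of the loose aluminium coupling: on its axis, 66 mm above its mouth rim, 20 mm above its bore's ceiling, 15 mm below the stub's top. z along the axis, up; cam arm a sticks out to +y, arm b to -y; the stub's +x and -x flats are free, so grip it across x.
- coupling: The same loose coupling, about 0.38 kg, standing mouth down: a cup of 52 mm outer and 42 mm bore diameter, bore 46 mm deep, with the stub on top. Origin at the centre of its mouth rim, axes as coupling_grip. Each cam arm, a stiff steel lever 7 mm thick and 64 mm long, turns on a pin parallel to x, 28 mm out from the axis and 33 mm above the mouth.
- cam_a_pad (a point): Middle of the pressing face (24 x 20 mm) near the end of cam arm a (+y side), 52 mm along the lever from its pin, on the face that is the upper one when the lever is level (3.5 mm off the lever's centre line). To close, press this face with a fingertip round the arc: first outward and down, then down, then inward.
- cam_b_pad (a point): The same for cam arm b, the mirror image on the coupling's -y side.
- cam_a (a joint): Arm a's angle, rad: 0 open, lever outward and 55 degrees above level; 1.92 closed at a hard stop, 55 degrees below level. Friction 0.16 N m (3 N at the pad); stays where left. In the last 0.9 rad a nose at the pin enters the groove and draws the coupling down (up to 10 N at the pad); if the coupling is more than about 3 mm short of home the nose strikes the lip and the arm jams.
- cam_b (a joint): The same for cam arm b.
- port_top (a point): Centre of the top of the fixed aluminium port block (110 x 110 x 40 mm), on the axis of the upright steel adaptor, 40 mm in diameter, with an 18 mm high groove under its 8 mm high top lip (3 mm lead-in chamfer). Its height differs each time and is not reported: the lip's top is 72 to 108 mm above this point. z up.
- port: The port block; origin at the centre of its underside. On the adaptor's lip stands a rubber seal, 28 mm wide, 11 mm high: it gives from 8 N on, stiffens by 0.7 N per mm, stops hard after 9.5 mm and stays down. Home is the seal pressed down 9 mm, the coupling's ceiling 2 mm above the lip; a steady push of 16 to 18 N gets there; keep it under 22 N or the seal is crushed.
- stepper: Bystander: a small black motor 57 x 57 x 60 mm with a short shaft on top, upright; origin at the centre of its underside.
- wrench: Bystander: a steel wrench 160 mm long lying flat; its origin is near the middle.
- spool: Bystander: an orange plastic spool, 64 mm in diameter and 42 mm high, upright; origin at the centre of its underside.
Not all that is in view belongs to the job. Leave any purple look-alike of the coupling alone.

How it is judged (in metres and radians):
On the way, in this order (a step that is already met when the one before it is completed fails the run):
1. the coupling sits upright on the adaptor, both arms still open (horizontal distance between coupling_grip and port_top below 0.005 m and angle between coupling_grip's own z axis and vertical below 0.09 rad and z of coupling_grip in the frame of port_top below 0.144 m and value of joint each of cam_a, cam_b below 0.8 rad), for 0.2 s.
2. one cam arm is fully closed, the other not yet (((value of joint cam_a above 1.78 rad and value of joint cam_b below 1.2 rad) or (value of joint cam_b above 1.78 rad and value of joint cam_a below 1.2 rad)) and horizontal distance between coupling_grip and port_top below 0.005 m and z of coupling_grip in the frame of port_top below 0.144 m), for 0.1 s.
3. both cam arms are fully closed (value of joint each of cam_a, cam_b above 1.78 rad and horizontal distance between coupling_grip and port_top below 0.005 m and z of coupling_grip in the frame of port_top below 0.144 m), for 0.1 s.
At the end, for the whole second after the job is handed in: The coupling is at rest on the adaptor, upright within 5 degrees, within 5 mm of its axis, its grip centre less than 134 mm above the port block; both cam arms are closed to at least 1.78 rad of 1.92; the small motor, wrench and spool were not shoved by more than 20 mm (value of joint each of cam_a, cam_b above 1.78 rad and horizontal distance between coupling_grip and port_top below 0.005 m and angle between coupling_grip's own z axis and vertical below 0.09 rad and z of coupling_grip in the frame of port_top below 0.134 m and linear speed of coupling below 0.02 m/s); the robot touches nothing.
It fails at once if the small motor, the wrench or the spool is shoved by more than 20 mm (distance of any of stepper, wrench, spool from where it was at the start of the episode above 0.02 m).
It fails at once if with both arms still open the coupling is pressed onto the port with more than 45 N, sideways wedging included (crushed seal) (contact force between coupling and port above 45 N and value of joint each of cam_a, cam_b below 0.8 rad).
It fails at once if the robot forces cam arm a with more than 40 N (contact force between the fingers and cam_a above 40 N).
It fails at once if the robot forces cam arm b with more than 40 N (contact force between the fingers and cam_b above 40 N).
It also fails if it takes over 72 s, if anything falls off the work surface, if the arm or the gripper's body presses on something with over 40 N, if the wrist force passes 120 N, or if a joint passes its speed limit or range.

## Working session

There is one attempt and no reset: what is moved stays moved. The work goes in short steps, each a Python script; the robot and the scene stay as the last script left them, time stands still between calls to the robot, and variables do not carry over. Pictures are saved under pics/ and viewed, and the job is handed in when it is done.

```bash
ls; mkdir -p pics; python3 - <<'E'
from rig import ctrl
import cv2
print(ctrl.get_t(),ctrl.pinch_z,ctrl.get_tool_rot(),ctrl.get_contact_force())
for n in ["scene","top","wrist"]:
    c=ctrl.calibration(n); print(n,c)
    cv2.imwrite(f"pics/{n}0.png",ctrl.grab_frame(n)[:,:,::-1])
E
```

```text
pics
0.0 -18.700000000000003 [-1.79897565e+02  8.33852268e-03  1.72363575e+01] [ 0.15568861 -0.3395249   0.24762917]
scene {'intrinsics': array([[469.46607906,   0.        , 288.3343776 ],
       [  0.        , 469.46607906, 203.25758386],
       [  0.        ,   0.        ,   1.        ]]), 'k1': -0.1447209478439186, 'T': array([[-4.74484449e-01, -7.58176078e-01,  4.47251096e-01,
         1.23385030e+03],
       [ 8.80263634e-01, -4.08291544e-01,  2.41731153e-01,
         3.40103984e+02],
       [-6.65937372e-04,  5.08396548e-01,  8.61122817e-01,
         1.28300479e+03],
       [ 0.00000000e+00,  0.00000000e+00,  0.00000000e+00,
         1.00000000e+00]])}
top {'intrinsics': array([[379.03085979,   0.        , 275.39223097],
       [  0.        , 379.03085979, 215.86895836],
       [  0.        ,   0.        ,   1.        ]]), 'k1': -0.09939310342881501, 'T': array([[ 1.34176739e-02,  9.90514328e-01, -1.36752815e-01,
         4.56658721e+02],
       [-9.99570128e-01,  9.72160296e-03, -2.76595331e-02,
        -7.03951378e+00],
       [-2.60677073e-02,  1.37065155e-01,  9.90218975e-01,
         1.01815747e+03],
       [ 0.00000000e+00,  0.00000000e+00,  0.00000000e+00,
         1.00000000e+00]])}
wrist {'intrinsics': array([[292.6993216 ,   0.        , 275.95085113],
       [  0.        , 292.6993216 , 210.82224991],
       [  0.        ,   0.        ,   1.        ]]), 'k1': -0.02704840159854292, 'T': array([[ 2.95698242e-01,  9.21650944e-01,  2.51241093e-01,
         2.55630718e+02],
       [-9.55281081e-01,  2.85502412e-01,  7.69833011e-02,
        -6.01128922e+02],
       [-7.78205979e-04, -2.62769690e-01,  9.64858272e-01,
         3.73163941e+02],
       [ 0.00000000e+00,  0.00000000e+00,  0.00000000e+00,
         1.00000000e+00]])}
```

View pics/scene0.png

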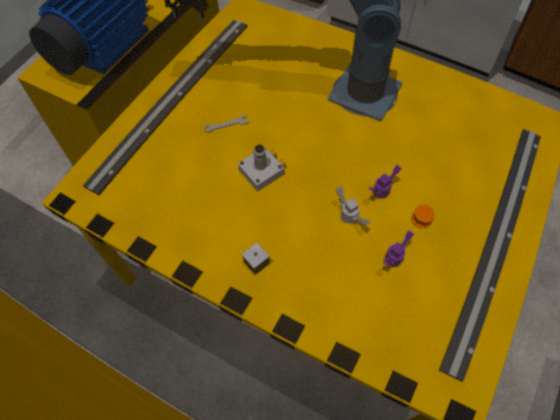

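View pics/top0.png

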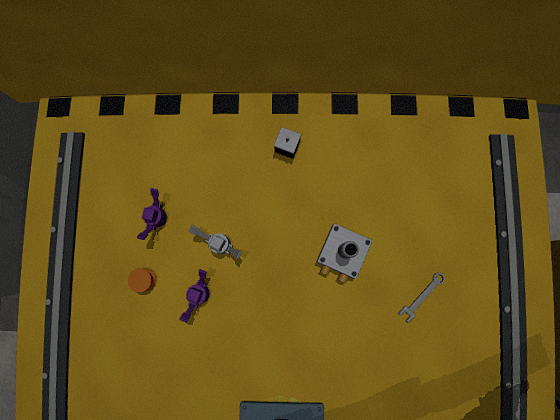

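View pics/wrist0.png

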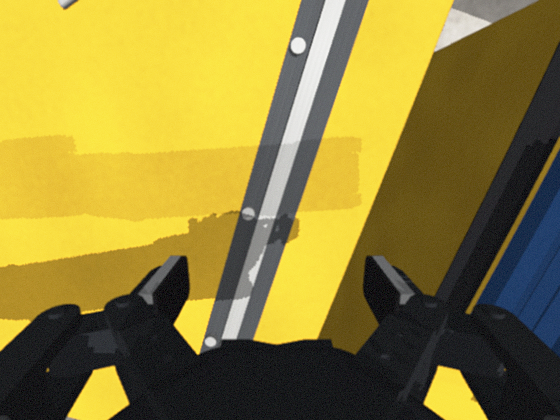

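The top view shows the aluminium coupling at about (row 243, col 218), with two purple look-alikes at (215,152) and (296,197). In the scene view they are at (210,350), (185,383) and (254,396). I choose the grey one and check it in a crop. The port is at (250,345) in the top view.

```bash
cat > h.py <<'E'
from rig import ctrl
import cv2, numpy as np
from scipy.spatial.transform import Rotation as R
def ray(cal,rc):
    K=cal["intrinsics"];k=cal["k1"]
    p=np.array([[[rc[1],rc[0]]]],float)
    u=cv2.undistortPoints(p,K,np.array([k,0,0,0,0.]))[0,0]
    T=cal["T"]; d=T[:3,:3]@np.array([u[0],-u[1],-1.]); return T[:3,3],d/np.linalg.norm(d)
def proj(cal,P):
    P=np.atleast_2d(P);T=cal["T"];c=(P-T[:3,3])@T[:3,:3]
    s=np.c_[c[:,0]/-c[:,2],-c[:,1]/-c[:,2]];r2=(s**2).sum(1,keepdims=True);s=s*(1+cal["k1"]*r2)
    K=cal["intrinsics"];return np.c_[s[:,1]*K[1,1]+K[1,2],s[:,0]*K[0,0]+K[0,2]]
def tri(obs):
    A=np.zeros((3,3));b=np.zeros(3)
    for c,rc in obs:
        o,d=ray(c,rc);M=np.eye(3)-np.outer(d,d);A+=M;b+=M@o
    X=np.linalg.solve(A,b)
    return X,[float(np.linalg.norm(np.cross(ray(c,rc)[1],X-c["T"][:3,3]))) for c,rc in obs]
def atz(c,rc,z):
    o,d=ray(c,rc);return o+d*(z-o[2])/d[2]
def save(n,im,crop=None,s=1):
    if crop: im=im[crop[0]:crop[1],crop[2]:crop[3]]
    cv2.imwrite("pics/"+n,cv2.resize(im[:,:,::-1],None,fx=s,fy=s,interpolation=cv2.INTER_CUBIC))
E
python3 - <<'E'
from h import *
t=ctrl.grab_frame("top");s=ctrl.grab_frame("scene")
a=cv2.resize(t[190:320,110:390],(784,364),interpolation=cv2.INTER_CUBIC)
cv2.imwrite("pics/tc.png",a[:,:,::-1])
save("sc.png",s,(120,280,200,440),3)
ct=ctrl.calibration("top");cs=ctrl.calibration("scene")
for l in ["coupling","coupling_grip","cam_a_pad","cam_b_pad","port","port_top","stepper","wrench","spool"]:
    for cam in["top","scene"]:
        print(l,cam,[(np.round(d["position"]).tolist(),round(d["p"],2)) for d in ctrl.spot_in(l,cam)])
E
```

```text
coupling top [([240.0, 217.0], 0.94), ([295.0, 197.0], 0.88), ([218.0, 153.0], 0.8)]
coupling scene [([186.0, 381.0], 0.86), ([255.0, 399.0], 0.83), ([208.0, 349.0], 0.75)]
coupling_grip top [([296.0, 199.0], 0.96), ([219.0, 151.0], 0.85), ([240.0, 217.0], 0.59)]
coupling_grip scene [([212.0, 351.0], 0.9), ([250.0, 396.0], 0.76)]
cam_a_pad top [([227.0, 197.0], 0.53), ([277.0, 198.0], 0.49)]
cam_a_pad scene [([220.0, 364.0], 0.62), ([263.0, 386.0], 0.57)]
cam_b_pad top [([314.0, 186.0], 0.57), ([251.0, 233.0], 0.55)]
cam_b_pad scene [([168.0, 393.0], 0.45)]
port top [([252.0, 345.0], 0.77)]
port scene [([168.0, 261.0], 0.88), ([210.0, 349.0], 0.3)]
port_top top [([253.0, 342.0], 0.76)]
port_top scene [([168.0, 260.0], 0.87)]
stepper top [([145.0, 285.0], 0.71), ([240.0, 218.0], 0.57)]
stepper scene [([259.0, 256.0], 0.74), ([218.0, 421.0], 0.38)]
wrench top [([298.0, 422.0], 0.75), ([241.0, 219.0], 0.24)]
wrench scene [([123.0, 226.0], 0.48)]
spool top [([281.0, 142.0], 0.93)]
spool scene [([218.0, 420.0], 0.91)]
```

View pics/tc.png

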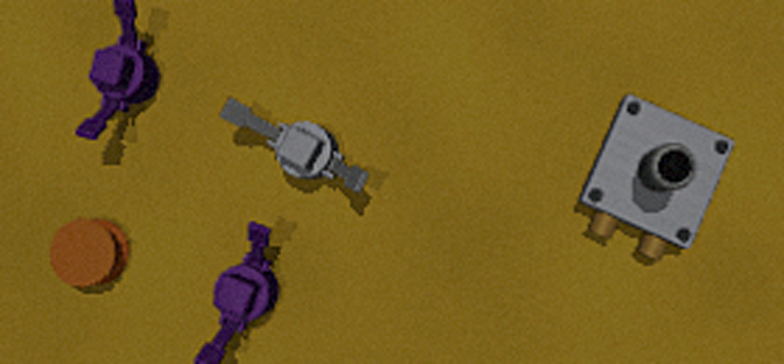

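View pics/sc.png

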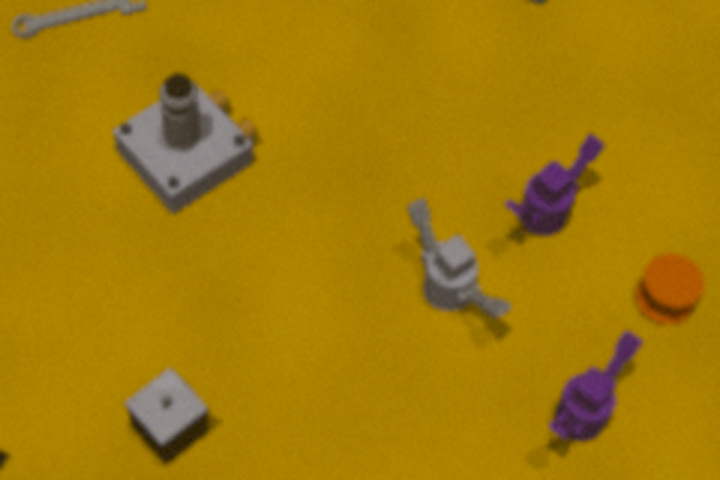

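Both crops show one grey coupling. Its stub top is at top (243,218) and scene (204,352), with both arms raised. The seal top is at top (249,350) and scene (148,260). I'll triangulate these, then look with the wrist camera.

```bash
python3 - <<'E'
from h import *
ct=ctrl.calibration("top");cs=ctrl.calibration("scene")
print("stubtop",tri([(ct,(243.2,217.9)),(cs,(204.3,352.3))]))
print("seal",tri([(ct,(248.9,350)),(cs,(147.7,259.7))]))
for n,r,c in [("stepper",(142,287),(256,256)),("wrench",(298,422),(123,226)),("spool",(281,142),(216,424))]:
    print(n,tri([(ct,r),(cs,c)]))
# arm ends
print(tri([(ct,(229,193)),(cs,(189,339.7))]),tri([(ct,(254.5,238)),(cs,(222,366))]))
E
```

```text
stubtop (array([515.49891625, 167.07231035,  66.36481581]), [3.3704038030591352, 3.3704038030590584])
seal (array([ 502.6236316 , -156.38712036,  130.31549063]), [1.3069826657495032, 1.30698266574947])
stepper (array([790.3868305 ,  -7.07369832,  44.41105611]), [1.2439860758027592, 1.2439860758028476])
wrench (array([ 3.80693321e+02, -3.72139784e+02, -2.76236200e-02]), [0.4671604231762038, 0.4671604231762426])
spool (array([414.85804684, 378.01971855,  13.03791942]), [1.6789415281571916, 1.678941528157139])
(array([553.09309696, 165.74056655, 211.49122   ]), [31.14873377340644, 31.148733773406263]) (array([479.47699925, 174.86007804, -90.68475865]), [45.31986195516297, 45.31986195516307])
```

```bash
python3 - <<'E'
from h import *
for yaw in (61,-119,0,-29,151):
  for p in ([515,167,250],[503,-156,250],[515,167,50],[503,-156,110]):
    q=ctrl.solve_ik(p,[180,0,yaw]); print(yaw,p,None if q is None else np.round(q,0))
q=None
ctrl.move_to([515,167,250],[180,0,61])
print(ctrl.get_t(), ctrl.get_contact_force())
c1=ctrl.calibration("wrist");im=ctrl.grab_frame("wrist");save("w1.png",im)
np.save("w1.npy",c1,allow_pickle=True)
for l in ("coupling","coupling_grip","cam_a_pad"): print(l,[(np.round(d["position"],1).tolist(),round(d["p"],2)) for d in ctrl.spot_in(l,"wrist")])
ctrl.move_l([485,107,250],vel=200)
c2=ctrl.calibration("wrist");im=ctrl.grab_frame("wrist");save("w2.png",im)
np.save("w2.npy",c2,allow_pickle=True)
for l in ("coupling","coupling_grip","cam_a_pad"): print(l,[(np.round(d["position"],1).tolist(),round(d["p"],2)) for d in ctrl.spot_in(l,"wrist")])
print(ctrl.get_t())
E
```

```text
61 [515, 167, 250] [ 20.  30. -57. 101.  27.  64. -75.]
61 [503, -156, 250] [ 32.  19. -24. 105.   9.  58. -25.]
61 [515, 167, 50] [  4.  41. -35. 109.  35.  41. -81.]
61 [503, -156, 110] [ 29.  30. -21. 111.  16.  41. -31.]
-119 [515, 167, 250] [ 22.  32. -61. 101.  30.  66. 102.]
-119 [503, -156, 250] [ 58.  30. -61. 103.  29.  64. 138.]
-119 [515, 167, 50] [ 21.  54. -62. 108.  59.  57.  82.]
-119 [503, -156, 110] [ 57.  45. -62. 110.  48.  57. 123.]
0 [515, 167, 250] [  10.   24.  -42.  102.   18.   61. -129.]
0 [503, -156, 250] [ 24.  18. -14. 105.   5.  57. -82.]
0 [515, 167, 50] [  -9.   37.  -18.  110.   19.   36. -129.]
0 [503, -156, 110] [ 20.  29.  -9. 112.   7.  40. -84.]
-29 [515, 167, 250] [   8.   24.  -40.  102.   17.   61. -157.]
-29 [503, -156, 250] [  18.   18.   -7.  105.    3.   57. -109.]
-29 [515, 167, 50] [ -12.   36.  -13.  110.   14.   35. -154.]
-29 [503, -156, 110] [  13.   29.   -1.  112.    1.   39. -107.]
151 [515, 167, 250] [ 25.  34. -66. 101.  33.  67.  10.]
151 [503, -156, 250] [ 43.  22. -38. 104.  15.  59.  60.]
151 [515, 167, 50] [ -0.  39. -29. 110.  30.  39.  13.]
151 [503, -156, 110] [ 39.  33. -35. 110.  26.  44.  51.]
4.1417 [ 0.14652939 -0.11113894  0.11261905]
coupling [([185.4, 276.6], 0.74), ([203.9, 159.0], 0.61), ([18.7, 245.3], 0.59)]
coupling_grip [([16.4, 242.8], 0.97), ([202.8, 159.5], 0.94), ([185.8, 277.3], 0.76)]
cam_a_pad [([129.9, 273.3], 0.98), ([197.7, 198.9], 0.58), ([4.2, 281.9], 0.48)]
coupling [([148.5, 150.4], 0.9)]
coupling_grip [([148.7, 150.2], 0.75), ([128.5, 274.0], 0.58)]
cam_a_pad [([66.5, 273.6], 0.85), ([138.5, 191.3], 0.72)]
5.025
```

View pics/w1.png

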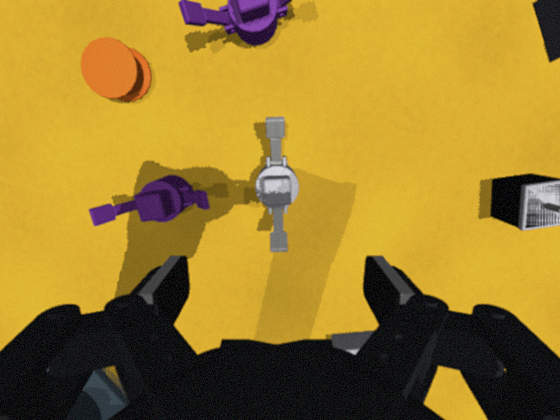

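View pics/w2.png

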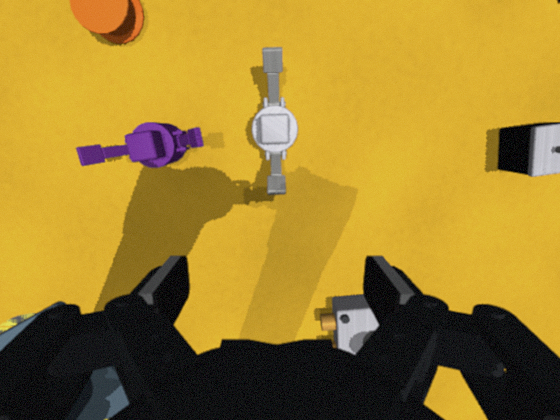

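```bash
python3 - <<'E'
import cv2,numpy as np
a=cv2.imread("pics/w1.png")[110:260,180:330];b=cv2.imread("pics/w2.png")[40:200,200:350]
a=cv2.resize(a,(800,800))[:600];b=cv2.resize(b,None,fx=5,fy=5,interpolation=cv2.INTER_CUBIC)
a=cv2.imread("pics/w1.png")[110:260,180:330]
cv2.imwrite("pics/w1c.png",cv2.resize(a[50:110,60:135],None,fx=10,fy=10,interpolation=cv2.INTER_CUBIC))
b=cv2.imread("pics/w2.png")[100:160,240:315]
cv2.imwrite("pics/w2c.png",cv2.resize(b,None,fx=10,fy=10,interpolation=cv2.INTER_CUBIC))
E
```

```text
(no output)
```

View pics/w1c.png

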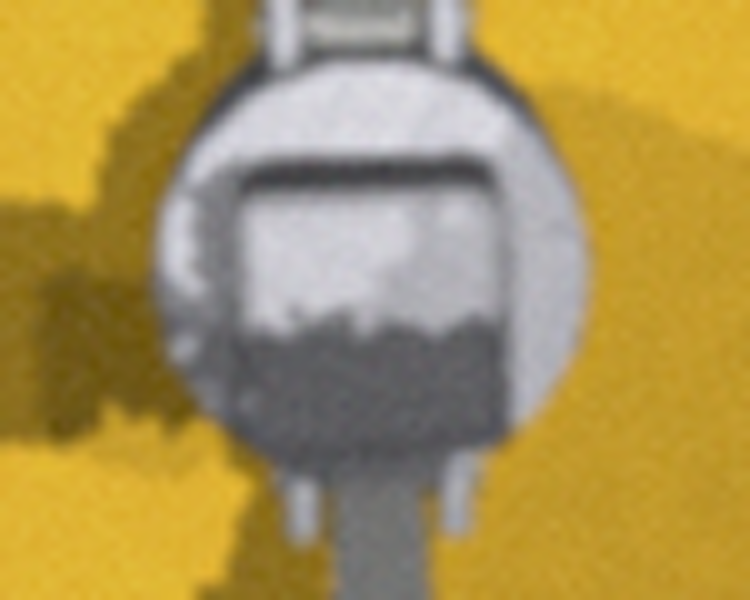

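View pics/w2c.png

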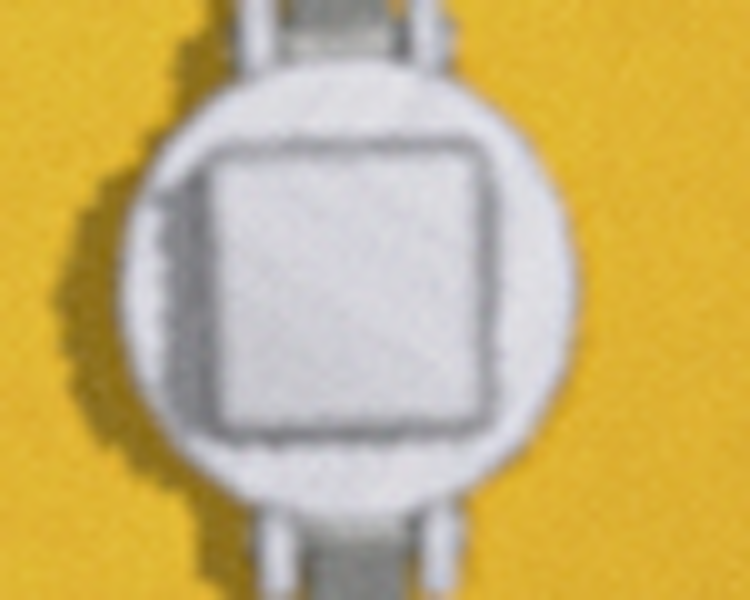

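```bash
python3 - <<'E'
from h import *
c1=np.load("w1.npy",allow_pickle=True).item();c2=np.load("w2.npy",allow_pickle=True).item()
f=lambda x,y,oc,orr:(orr+(y+.5)/10-.5,oc+(x+.5)/10-.5)
A=[f(x,y,240,160) for x,y in((240,187),(500,187),(508,440),(238,450))]
B=[f(x,y,240,100) for x,y in((210,155),(485,148),(492,420),(222,432))]
P=[]
for a,b in zip(A,B):
    X,e=tri([(c1,a),(c2,b)]);P.append(X);print(np.round(X,1),np.round(e[0],1))
for c,L in((c1,A),(c2,B)):
    Q=np.array([atz(c,a,81) for a in L]);m=Q.mean(0);print("z81 centre",m, [round(np.linalg.norm(Q[i]-Q[i-1]),1) for i in range(4)])
    for i,j in((0,1),(3,2),(3,0),(2,1)):
        d=Q[j]-Q[i];print(round(np.degrees(np.arctan2(d[1],d[0])),1),end=" ")
    print()
P=np.array(P);print(P.mean(0))
# arm tips w2, w1 pad centre lines: (rows,cols)
E
```

```text
[511.2 186.2  71.4] 0.1
[536.4 172.8  74.8] 0.2
[523.9 148.4  79.1] 0.1
[497.9 161.4  78.5] 0.9
z81 centre [517.55371398 168.10569111  81.        ] [np.float64(29.0), np.float64(27.8), np.float64(27.9), np.float64(29.6)]
-29.1 -27.0 59.8 63.4 
z81 centre [517.5946952  166.88134226  81.        ] [np.float64(27.6), np.float64(28.0), np.float64(27.0), np.float64(28.1)]
-27.7 -26.6 62.7 63.0 
[517.3580186  167.19532703  75.93685827]
```

Stub centre is about (517.5, 167.5), top z about 80 and yaw about 62.4°. Next I measure the port from the wrist in three views.

```bash
python3 - <<'E'
from h import *
port=np.array([503,-156]);V=[]
def view(n,off,yaw,z=280,first=False):
    d=np.array([np.cos(np.radians(yaw)),np.sin(np.radians(yaw))]);p=port-off*d
    ctrl.move_to([p[0],p[1],z],[180,0,yaw])
    c=ctrl.calibration("wrist");im=ctrl.grab_frame("wrist");np.save(n+".npy",c,allow_pickle=True);cv2.imwrite(f"pics/{n}.png",im[:,:,::-1])
    return proj(c,[503,-156,130])[0]
for n,o,y in(("p1",30,62.4),("p2",90,62.4),("p3",50,-28)):
    r,c=view(n,o,y);print(n,r,c,ctrl.get_t())
    im=cv2.imread(f"pics/{n}.png");r=int(r);c=int(c);r0=max(0,r-50);c0=max(0,c-60)
    print(r0,c0);cv2.imwrite(f"pics/{n}c.png",cv2.resize(im[r0:r0+100,c0:c0+120],None,fx=6,fy=6,interpolation=cv2.INTER_CUBIC))
E
```

```text
p1 170.43759643805026 276.4957565745813 6.1917
120 216
p2 104.70491903653163 276.01034653438535 6.5917
54 216
p3 148.57679972042877 275.93169236489615 8.0667
98 215
```

View pics/p1c.png

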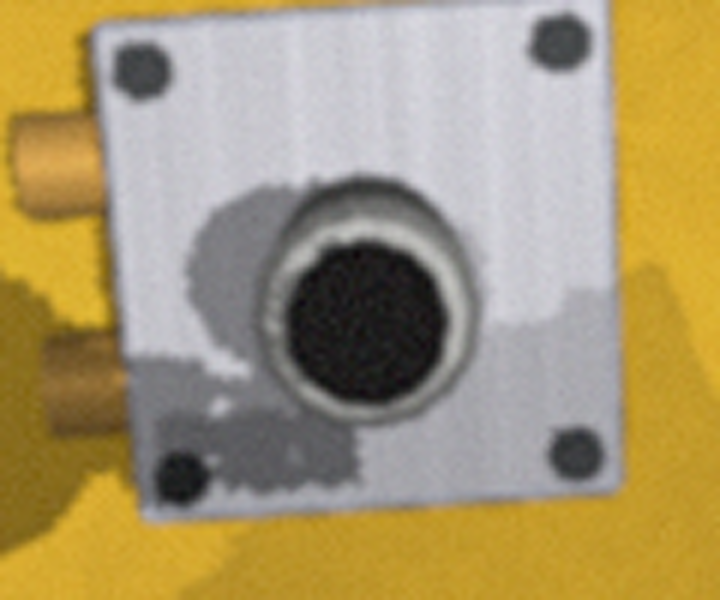

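View pics/p2c.png

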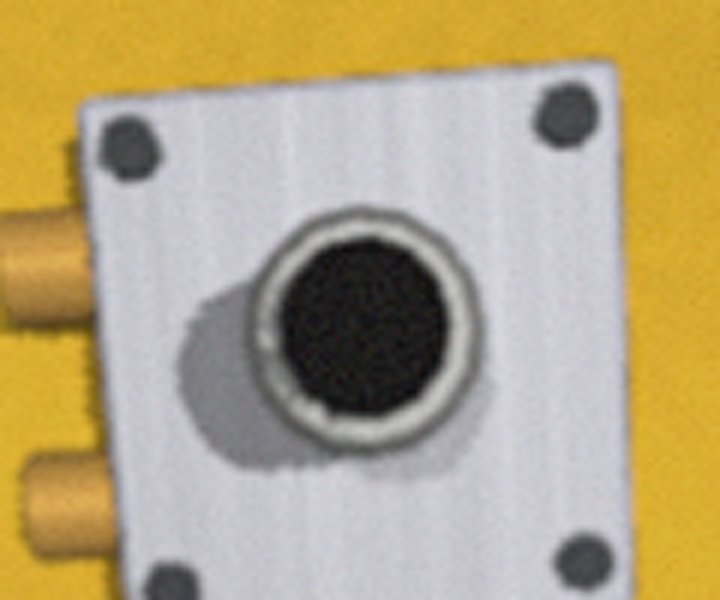

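View pics/p3c.png

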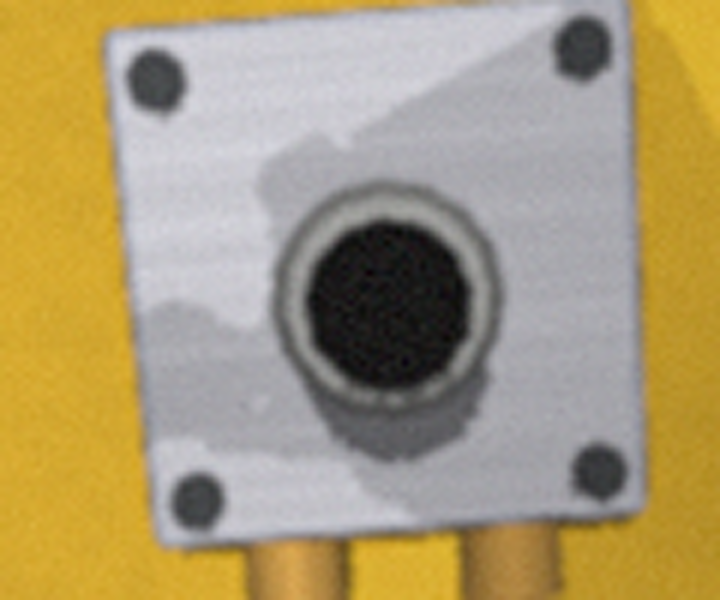

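```bash
python3 - <<'E'
from h import *
from scipy.optimize import least_squares
obs=[];th=np.linspace(0,2*np.pi,180,endpoint=False)
blobs=[]
for n,r,c in(("p1",170,276),("p2",105,276),("p3",148,278)):
    cal=np.load(n+".npy",allow_pickle=True).item();im=cv2.imread(f"pics/{n}.png")
    g=cv2.GaussianBlur(im,(3,3),0).max(2);m=(g<70).astype(np.uint8)
    nl,lab,st,ce=cv2.connectedComponentsWithStats(m,connectivity=4)
    k=lab[r,c];print(n,st[k],ce[k]);obs.append((cal,(ce[k][1],ce[k][0])));blobs.append((cal,(lab==k).astype(np.uint8)))
print(tri(obs));print(tri(obs[:2]),tri(obs[1:]))
# model: hull of seal cylinder r=14, z from h..h+11, contour compare
def hull(cal,x,y,zt,r=14,h=11):
    P=np.r_[[[x+r*np.cos(t),y+r*np.sin(t),z] for z in(zt,zt-h) for t in th]]
    return cv2.convexHull(proj(cal,P)[:,::-1].astype(np.float32))
def res(v,sel):
    out=[]
    for i in sel:
        cal,b=blobs[i];hl=hull(cal,*v)
        ct=cv2.findContours(b,cv2.RETR_EXTERNAL,cv2.CHAIN_APPROX_NONE)[0][0][:,0].astype(float)
        out+=[cv2.pointPolygonTest(hl,tuple(p),True)-0.5 for p in ct]
    return np.array(out)
for sel in([0,1,2],[0,1],[1,2],[2],[0],[1]):
    for v0 in(130,):
        s=least_squares(lambda v:res(v,sel),[503,-156,v0],diff_step=1e-3);print(sel,np.round(s.x,1),"rms",np.sqrt((s.fun**2).mean()).round(2))
E
```

```text
p1 [264 161  26  26 544] [276.44485294 173.51286765]
p2 [263  94  27  29 628] [276.03184713 108.26592357]
p3 [266 135  27  28 592] [279.26858108 148.60641892]
(array([ 501.4856936 , -158.82163158,  129.44395339]), [0.04236505755515974, 0.06176595154728223, 0.08768411315353827])
(array([ 501.52231345, -158.79871763,  129.40755514]), [0.029212248786286834, 0.02921224878639038]) (array([ 501.4941143 , -158.89906625,  130.89439808]), [0.0072298690877376556, 0.007229869087826201])
[0, 1, 2] [ 501.2 -159.   124.6] rms 0.85
[0, 1] [ 501.4 -159.2  125.1] rms 0.94
[1, 2] [ 501.3 -158.4  119.5] rms 0.64
[2] [ 500.5 -158.6  116. ] rms 0.36
[0] [ 499.9 -162.   108. ] rms 0.3
[1] [ 502.2 -157.6  109.4] rms 0.28
```

Port views agree within 0.1 mm: axis (501.4, -158.9), seal top z about 130. Now I grasp.

```bash
python3 - <<'E'
from h import *
ctrl.grip(0.75)
ctrl.move_to([517.5,167.5,180],[180,0,62.4])
ctrl.move_l([517.5,167.5,110],vel=120)
f0=ctrl.get_contact_force();print(f0)
z=110
while z>52:
    z=max(52,z-6);ctrl.move_l([517.5,167.5,z],vel=80)
    f=ctrl.get_contact_force()-f0
    if np.linalg.norm(f)>4: print("contact",z,f);break
print(z,ctrl.get_ee_pos(),ctrl.get_t())
c=ctrl.calibration("wrist");save("g1.png",ctrl.grab_frame("wrist"))
E
```

```text
[ 0.34261433 -0.4418561  -0.0560465 ]
52 [517.34475627 167.47056194  51.78436443] 12.875
```

View pics/g1.png

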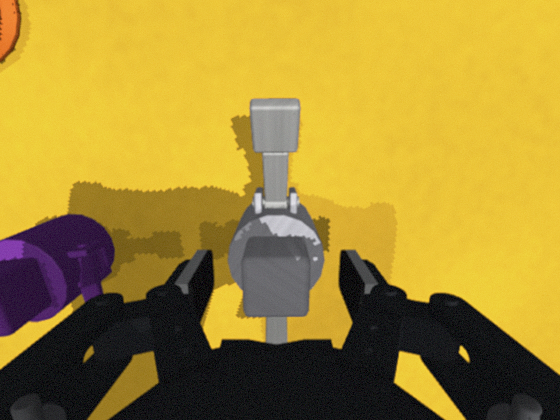

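The stub (cols 243–309) is centred between the fingers (about 210–342). Grip and lift.

```bash
python3 - <<'E'
from h import *
ctrl.grip(0.0,60)
print(ctrl.get_finger_gap(),ctrl.get_contact_force(),ctrl.get_t())
p=ctrl.get_ee_pos()
ctrl.move_l([517.5,167.5,120],vel=100)
print(ctrl.get_contact_force(),ctrl.get_finger_gap())
ctrl.move_l([517.5,167.5,230],vel=150)
ctrl.move_to([501.4,-158.9,230],[180,0,62.4])
print(ctrl.get_ee_pos(),ctrl.get_tool_rot(),ctrl.get_contact_force(),ctrl.get_torque(),ctrl.get_t())
save("g2.png",ctrl.grab_frame("wrist"))
save("s2.png",ctrl.grab_frame("scene"),(60,240,180,360),3.3)
E
```

```text
0.3410241702846387 [-0.72703415  0.78763148  3.25432186] 13.3333
[-0.32575057 -0.18858571 -4.91082675] 0.34712496319767705
[ 501.87207788 -156.97510058  230.11324132] [ 1.79999004e+02 -7.23669579e-02  6.25408406e+01] [-0.06277041  0.62074202 -4.2548921 ] [ 0.03299995 -0.01801564  0.03065197] 16.2917
```

View pics/g2.png

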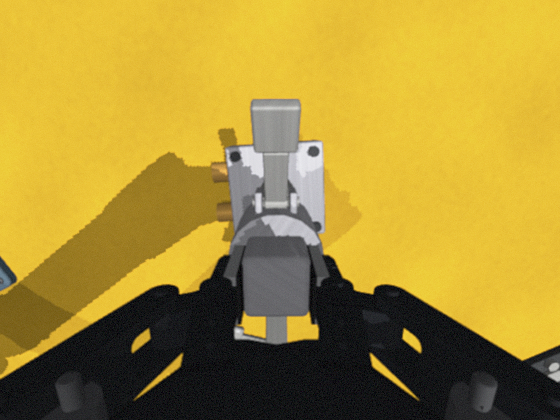

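View pics/s2.png

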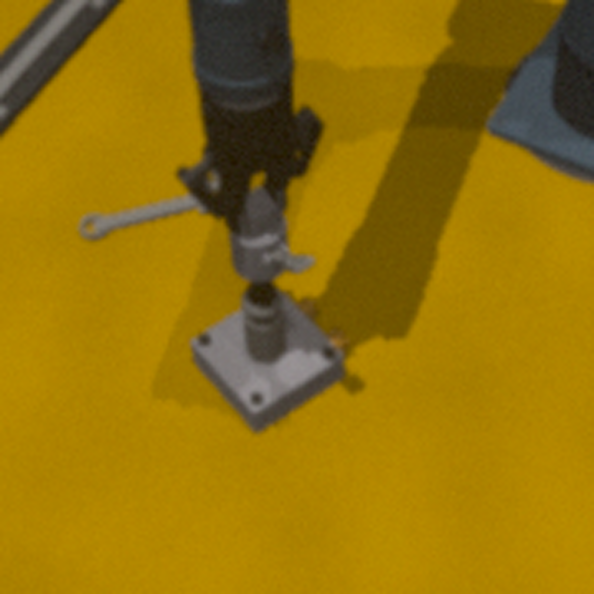

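```bash
python3 - <<'E'
from h import *
ctrl.hold(0.3);print(ctrl.get_ee_pos())
T=np.array([501.4,-158.9])
ctrl.move_l([*T,182],vel=100,rot=[180,0,62.4]);ctrl.hold(0.2)
print(ctrl.get_ee_pos());f0=ctrl.get_contact_force();t0=ctrl.get_torque();print(f0,t0)
z=182
while z>142:
    z-=2;ctrl.move_l([*T,z],vel=25)
    f=ctrl.get_contact_force()-f0
    print(z,np.round(f,1),np.round(ctrl.get_torque()-t0,2),np.round(ctrl.get_ee_pos(),1))
    if f[2]>6 or np.linalg.norm(f[:2])>6: break
print(ctrl.get_t())
E
```

```text
[ 501.54003172 -158.45844851  230.03982107]
[ 501.89833786 -158.97572502  182.63329033]
[ 0.25911327  0.61748191 -4.22670878] [-0.04383532  0.05363206  0.03175374]
180 [-0.1 -1.  -0.7] [ 0.05 -0.06 -0.05] [ 501.3 -159.   180. ]
178 [-0.1 -0.9 -0. ] [ 0.02 -0.01 -0.08] [ 501.3 -158.9  177.8]
176 [-0.2 -0.4  0.7] [ 0.04 -0.09 -0.06] [ 501.3 -158.9  175.9]
174 [-0.3 -0.9 -0.2] [ 0.03 -0.03 -0.05] [ 501.3 -158.9  173.8]
172 [-0.6  0.3  0.2] [ 0.05 -0.02 -0.04] [ 501.3 -158.9  171.9]
170 [ 0.  -0.5 -0.4] [ 0.06 -0.06 -0.03] [ 501.3 -158.9  169.9]
168 [-1.  -0.2 -0.2] [ 0.05 -0.06 -0.01] [ 501.3 -158.9  167.9]
166 [ 0.1 -0.4  0.4] [ 0.08 -0.07 -0.01] [ 501.3 -158.9  165.9]
164 [ 0.3 -0.8  0.6] [ 0.08 -0.02 -0.07] [ 501.3 -158.9  163.9]
162 [-0.2 -0.5  0.3] [-0.03  0.03 -0.07] [ 501.3 -158.9  161.9]
160 [ 0.8 -0.7  0.3] [ 0.03 -0.04  0.01] [ 501.3 -158.9  159.9]
158 [-0.3  0.   0.5] [ 0.04 -0.03  0.02] [ 501.3 -158.9  157.8]
156 [ 0.2 -0.4 -0.3] [ 0.06  0.   -0.03] [ 501.3 -158.9  155.9]
154 [-1.2  0.  -0. ] [-0.01 -0.1   0.04] [ 501.3 -158.9  153.9]
152 [-0.3 -1.   1.1] [ 0.11 -0.   -0.03] [ 501.3 -158.9  151.9]
150 [-0.2 -0.6 -0. ] [ 0.07 -0.1   0.01] [ 501.3 -158.9  149.9]
148 [-0.   0.   0.7] [ 0.01 -0.04 -0.06] [ 501.3 -158.9  147.9]
146 [-0.1 -0.8  0.1] [ 0.04 -0.08 -0.08] [ 501.3 -158.9  145.8]
144 [-0.8 -0.3  0.2] [ 0.02 -0.03 -0.02] [ 501.3 -158.9  143.9]
142 [-0.1 -0.1  0. ] [ 0.03 -0.06 -0.02] [ 501.3 -158.9  141.9]
22.525
```

```bash
python3 - <<'E'
from h import *
T=np.array([501.4,-158.9]);f0=np.array([.1,.1,-4.2])
z=142
while z>105:
    z-=1;ctrl.move_l([*T,z],vel=30)
    f=np.mean([ctrl.get_contact_force()-f0 for _ in range(3)],0)
    print(z,np.round(f,1),np.round(ctrl.get_ee_pos(),1)[2])
    if f[2]>15 or np.linalg.norm(f[:2])>10: break
print(ctrl.get_t())
E
```

```text
141 [-0.4 -0.   0.7] 140.9
140 [-0.1  1.   1. ] 140.1
139 [-1.7  0.   6.2] 139.4
138 [-2.4 -0.8  8.8] 138.3
137 [-0.6 -0.4  8.7] 137.2
136 [-1.2 -0.1  8.7] 136.2
135 [-1.6  0.4  9.8] 135.3
134 [-2.  -0.8 10.7] 134.3
133 [-2.3 -0.1 12. ] 133.3
132 [-2.3  0.2 11.1] 132.4
131 [-2.7  0.4 11.7] 131.5
130 [-1.9  0.4 12. ] 130.6
129 [-6.2 -0.8 22.1] 130.4
25.775
```

```bash
python3 - <<'E'
from h import *
f0=np.array([.1,.1,-4.2])
print(ctrl.get_contact_force()-f0,ctrl.get_ee_pos())
T=ctrl.get_ee_pos()
ctrl.move_l([501.2,-158.9,129.7],vel=30);ctrl.hold(0.2)
print(ctrl.get_contact_force()-f0,ctrl.get_torque(),ctrl.get_ee_pos(),ctrl.get_tool_rot(),ctrl.get_t())
save("g3.png",ctrl.grab_frame("wrist"))
save("s3.png",ctrl.grab_frame("scene"),(60,240,180,360),3.3)
E
```

```text
[-6.16595623 -0.77143072 22.10145774] [ 501.86784446 -158.89642756  130.43239701]
[-2.97166082 -1.04571058 14.88186398] [ 0.02239442  0.67252086 -0.00577022] [ 501.73396768 -158.88801316  130.53961033] [1.79938330e+02 5.92114202e-03 6.24033259e+01] 26.225
```

View pics/s3.png

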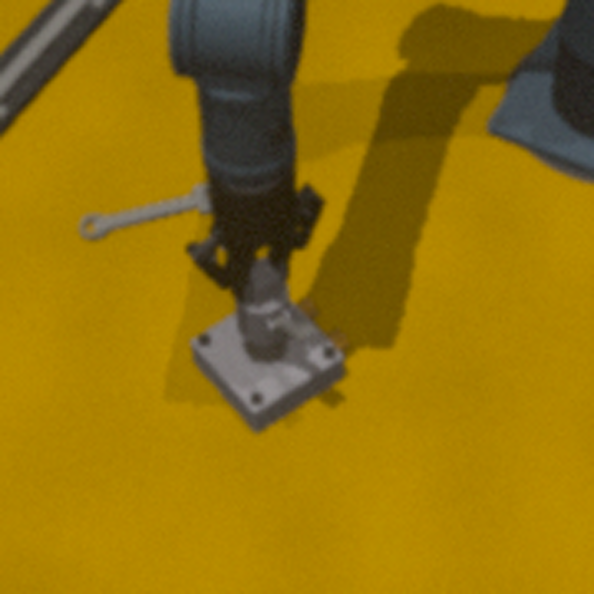

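View pics/g3.png

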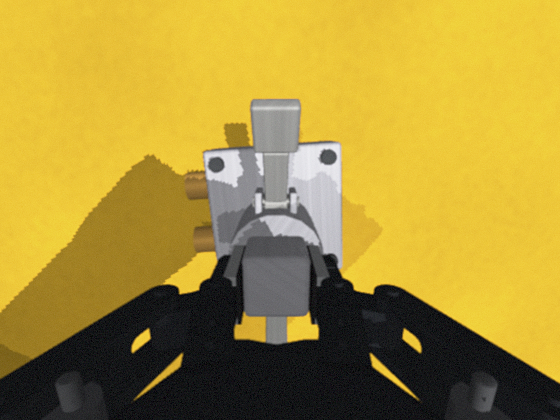

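The coupling is home: it contacted at TCP z about 139.5 and met the hard stop at about 130.5, 9 mm of travel, with both arms still raised in the pictures. Release and look.

```bash
cat > arc.py <<'E'
from h import *
AX=np.array([501.7,-158.9]);M=78.7;YAW=62.4
U=np.array([np.cos(np.radians(YAW)),np.sin(np.radians(YAW))])
def P(phi,d=52):
    c,s=np.cos(np.radians(phi)),np.sin(np.radians(phi))
    return np.array([28+d*c-3.5*s,33+d*s+3.5*c])
def xyz(sg,s,h): return [*(AX+sg*U*s),M+h]
def go(sg,s,h,vel): ctrl.move_l(xyz(sg,s,h),vel=vel)
E
python3 - <<'E'
from arc import *
ctrl.grip(0.75)
p=ctrl.get_ee_pos()
ctrl.move_l([p[0],p[1],185],vel=150)
ctrl.grip(0.0,30)
ctrl.move_l(xyz(1,-45,125),vel=200)
c=ctrl.calibration("wrist");np.save("r1.npy",c,allow_pickle=True);save("r1.png",ctrl.grab_frame("wrist"))
print(ctrl.get_contact_force(),ctrl.get_finger_gap(),ctrl.get_t())
E
```

```text
[-0.38020522  0.12797845  0.36656652] -0.0010006769437289193 28.3417
```

View pics/r1.png

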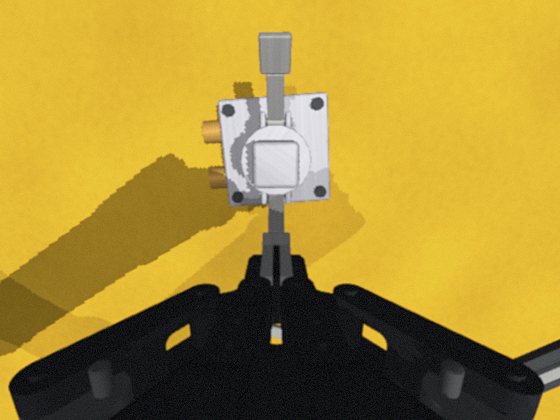

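```bash
cat >> arc.py <<'E'
def phase1(sg,fmax=18,W=11):
    f0=ctrl.get_contact_force()
    go(sg,36,105,150);go(sg,36,80,80)
    log=[]
    for phi in np.arange(56,1,-5.):
        e=P(phi,50);go(sg,e[0]-W,e[1],60)
        f=ctrl.get_contact_force()-f0;log.append((phi,*np.round([sg*f[:2]@U,f[2]],1)))
        if np.linalg.norm(f)>fmax: print("STOP");break
    print(log,ctrl.get_t())
def phase2(sg,W=11,last=-60):
    f0=ctrl.get_contact_force();log=[]
    for phi in np.arange(6,last-.1,-3.):
        e=P(phi,52);go(sg,e[0]+W,e[1],60)
        f=ctrl.get_contact_force()-f0;log.append((phi,*np.round([sg*f[:2]@U,f[2]],1)))
        if np.linalg.norm(f)>20: print("STOP");break
    print(log,ctrl.get_t())
E
python3 - <<'E'
from arc import *
c=np.load("r1.npy",allow_pickle=True).item();print(proj(c,[[*AX,M+81]]))
phase1(-1)
save("a1.png",ctrl.grab_frame("wrist"));save("a1s.png",ctrl.grab_frame("scene"),(60,240,180,360),3.3)
E
```

```text
[[164.31351574 275.49796763]]
[(np.float64(56.0), np.float64(1.0), np.float64(-1.1)), (np.float64(51.0), np.float64(-1.1), np.float64(1.0)), (np.float64(46.0), np.float64(-1.5), np.float64(-0.9)), (np.float64(41.0), np.float64(-0.8), np.float64(1.6)), (np.float64(36.0), np.float64(-1.6), np.float64(0.6)), (np.float64(31.0), np.float64(-0.7), np.float64(1.6)), (np.float64(26.0), np.float64(-1.0), np.float64(0.9)), (np.float64(21.0), np.float64(0.1), np.float64(0.5)), (np.float64(16.0), np.float64(0.2), np.float64(2.0)), (np.float64(11.0), np.float64(0.2), np.float64(1.4)), (np.float64(6.0), np.float64(0.2), np.float64(0.9))] 31.8667
```

View pics/a1.png

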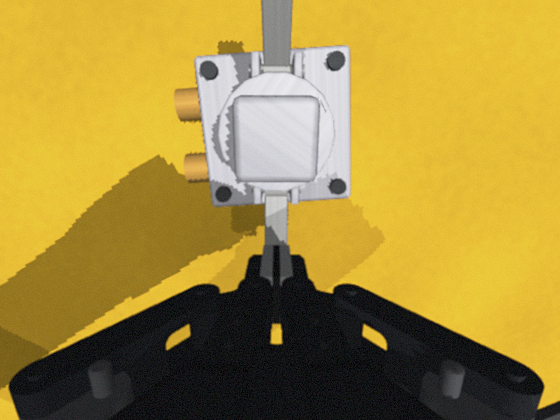

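View pics/a1s.png

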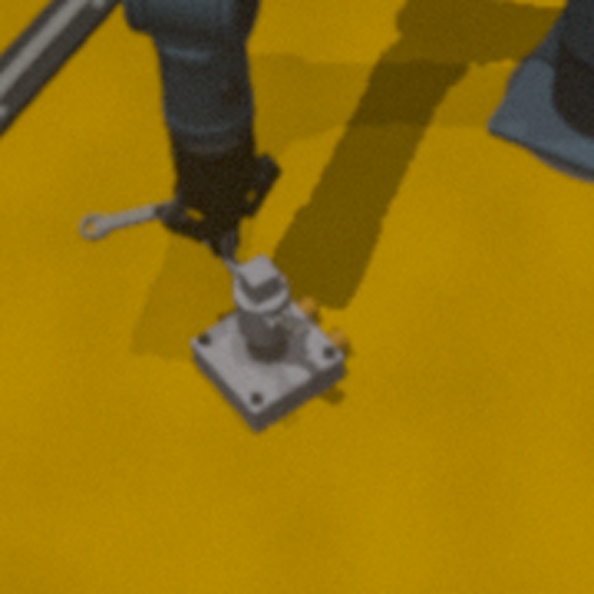

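```bash
python3 - <<'E'
from arc import *
e=P(6,50);go(-1,e[0]-11,e[1]+8,100)
e=P(6);go(-1,e[0]+11,e[1]+8,120)
phase2(-1)
save("a2.png",ctrl.grab_frame("wrist"));save("a2s.png",ctrl.grab_frame("scene"),(60,240,180,360),3.3)
print(ctrl.get_ee_pos(),xyz(-1,0,0))
E
```

```text
[(np.float64(6.0), np.float64(2.4), np.float64(0.3)), (np.float64(3.0), np.float64(0.8), np.float64(-0.1)), (np.float64(0.0), np.float64(-1.1), np.float64(1.5)), (np.float64(-3.0), np.float64(0.9), np.float64(1.3)), (np.float64(-6.0), np.float64(0.4), np.float64(0.8)), (np.float64(-9.0), np.float64(0.5), np.float64(1.7)), (np.float64(-12.0), np.float64(0.5), np.float64(0.9)), (np.float64(-15.0), np.float64(1.6), np.float64(2.2)), (np.float64(-18.0), np.float64(1.9), np.float64(1.6)), (np.float64(-21.0), np.float64(3.2), np.float64(1.4)), (np.float64(-24.0), np.float64(3.3), np.float64(0.7)), (np.float64(-27.0), np.float64(2.4), np.float64(1.9)), (np.float64(-30.0), np.float64(3.6), np.float64(1.1)), (np.float64(-33.0), np.float64(4.1), np.float64(1.6)), (np.float64(-36.0), np.float64(3.2), np.float64(0.3)), (np.float64(-39.0), np.float64(2.3), np.float64(0.4)), (np.float64(-42.0), np.float64(3.9), np.float64(-0.1)), (np.float64(-45.0), np.float64(3.6), np.float64(-0.1)), (np.float64(-48.0), np.float64(2.8), np.float64(0.8)), (np.float64(-51.0), np.float64(3.3), np.float64(-0.3)), (np.float64(-54.0), np.float64(3.4), np.float64(-0.4)), (np.float64(-57.0), np.float64(3.5), np.float64(0.5)), (np.float64(-60.0), np.float64(4.1), np.float64(0.7))] 38.35
[ 470.20518851 -218.9536401    68.36043196] [np.float64(501.7), np.float64(-158.9), 78.7]
```

View pics/a2.png

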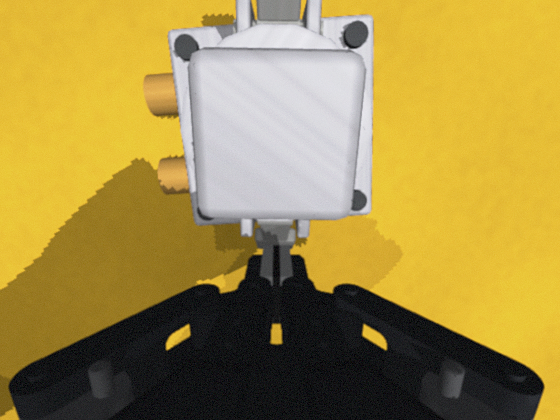

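View pics/a2s.png

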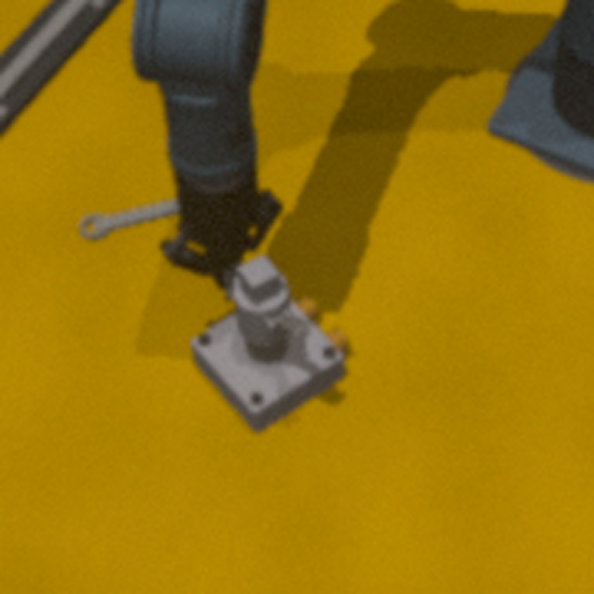

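```bash
cat >> arc.py <<'E'
def finish(sg,lim=15,n=14,back=True):
    p=ctrl.get_ee_pos();s=sg*(p[:2]-AX)@U;h=p[2]-M;log=[]
    for k in range(n):
        s-=.9;h-=.45;go(sg,s,h,40)
        f=np.mean([ctrl.get_contact_force() for _ in range(3)],0);q=ctrl.get_ee_pos()
        log.append(tuple(float(v) for v in np.round([s,h,sg*(q[:2]-AX)@U,q[2]-M,sg*f[:2]@U,f[2]],1)))
        if np.linalg.norm(f)>lim: break
    for l in log: print(l)
    print(ctrl.get_t())
E
python3 - <<'E'
from arc import *
finish(-1)
save("a3.png",ctrl.grab_frame("wrist"));save("a3s.png",ctrl.grab_frame("scene"),(60,240,180,360),3.3)
E
```

```text
(66.9, -10.8, 67.2, -10.8, 4.8, 0.8)
(66.0, -11.2, 67.0, -11.2, 6.5, 2.6)
(65.1, -11.7, 66.7, -11.5, 7.3, 5.6)
(64.2, -12.1, 66.5, -11.7, 8.7, 8.1)
(63.3, -12.6, 66.3, -12.0, 11.4, 10.6)
39.7
```

View pics/a3.png

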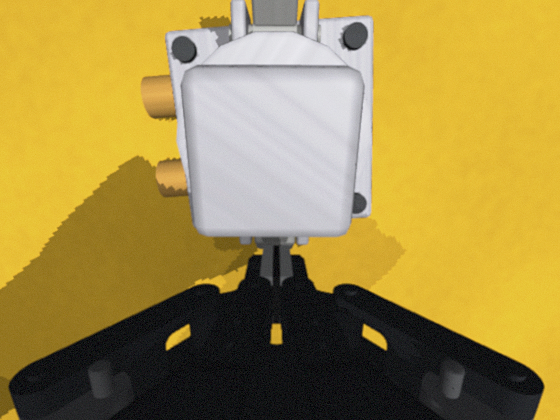

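Force rises to 15 N with hardly any motion, so it looks like the stop. I back off and check visually.

```bash
python3 - <<'E'
from arc import *
go(-1,80,-5,100);go(-1,80,100,200)
im=ctrl.grab_frame("wrist");c=ctrl.calibration("wrist");save("b1.png",im)
print(ctrl.get_contact_force(),ctrl.get_t())
def lev(phi,sg):
    a=np.radians(phi);l=[]
    for d,o in((64,3.5),(64,-3.5)):
        s=28+d*np.cos(a)-o*np.sin(a);h=33+d*np.sin(a)+o*np.cos(a);l.append([*(AX+sg*U*s),M+h])
    return l
for phi in(-30,-40,-47,-55):print(phi,np.round(proj(c,lev(phi,-1))).tolist())
print(np.round(proj(c,[[*AX,M+81]])))
t=ctrl.grab_frame("top");save("b1t.png",t,(200,300,290,400),6)
E
```

```text
[ 0.02813703 -0.00258402 -0.46521045] 40.8583
-30 [[218.0, 277.0], [212.0, 277.0]]
-40 [[208.0, 277.0], [202.0, 277.0]]
-47 [[201.0, 277.0], [194.0, 277.0]]
-55 [[192.0, 277.0], [185.0, 277.0]]
[[103. 278.]]
```

View pics/b1.png

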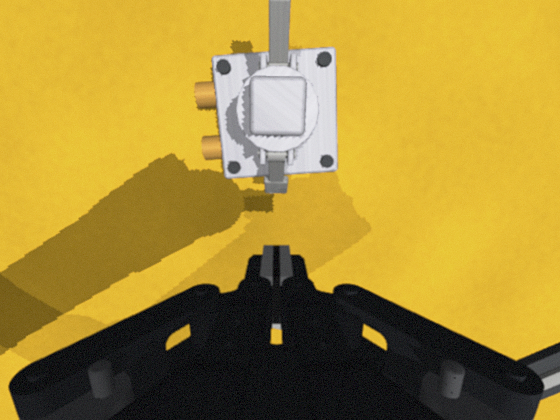

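View pics/b1t.png

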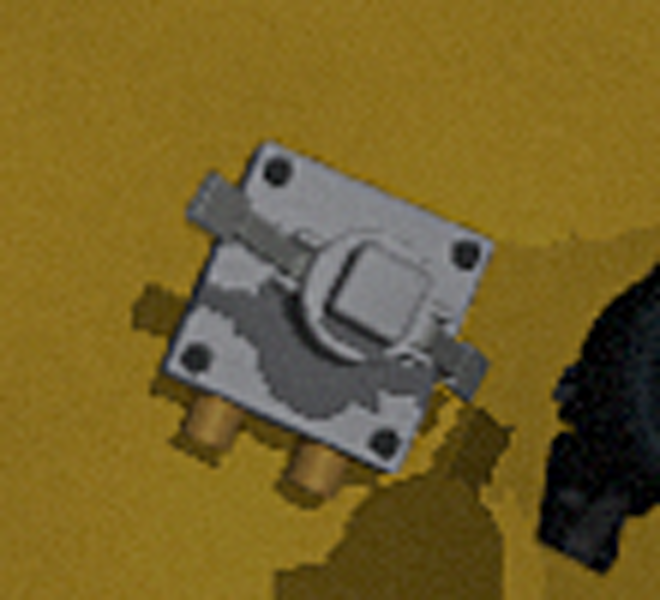

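Arm b-side (-u) is closed: its lever end is at row 192, against a prediction of 192 for -55°. Now the other arm.

```bash
python3 - <<'E'
from arc import *
phase1(1,W=9)
e=P(6,50);go(1,e[0]-9,e[1]+8,100)
e=P(6);go(1,e[0]+6,e[1]+8,120)
phase2(1,W=6,last=-54)
E
```

```text
[(np.float64(56.0), np.float64(0.3), np.float64(-0.1)), (np.float64(51.0), np.float64(1.2), np.float64(0.8)), (np.float64(46.0), np.float64(-0.3), np.float64(0.3)), (np.float64(41.0), np.float64(-0.1), np.float64(-0.3)), (np.float64(36.0), np.float64(-0.4), np.float64(1.3)), (np.float64(31.0), np.float64(-0.9), np.float64(2.2)), (np.float64(26.0), np.float64(0.3), np.float64(1.6)), (np.float64(21.0), np.float64(1.1), np.float64(2.4)), (np.float64(16.0), np.float64(1.6), np.float64(1.4)), (np.float64(11.0), np.float64(1.5), np.float64(1.4)), (np.float64(6.0), np.float64(0.4), np.float64(2.5))] 45.0917
[(np.float64(6.0), np.float64(1.3), np.float64(0.4)), (np.float64(3.0), np.float64(0.4), np.float64(1.6)), (np.float64(0.0), np.float64(-1.1), np.float64(0.2)), (np.float64(-3.0), np.float64(-0.6), np.float64(1.7)), (np.float64(-6.0), np.float64(-0.2), np.float64(2.0)), (np.float64(-9.0), np.float64(0.1), np.float64(1.6)), (np.float64(-12.0), np.float64(0.7), np.float64(2.0)), (np.float64(-15.0), np.float64(0.1), np.float64(1.4)), (np.float64(-18.0), np.float64(0.9), np.float64(2.0)), (np.float64(-21.0), np.float64(1.4), np.float64(2.6)), (np.float64(-24.0), np.float64(1.3), np.float64(1.5)), (np.float64(-27.0), np.float64(1.4), np.float64(1.4)), (np.float64(-30.0), np.float64(1.8), np.float64(1.4)), (np.float64(-33.0), np.float64(1.8), np.float64(1.3)), (np.float64(-36.0), np.float64(2.7), np.float64(0.9)), (np.float64(-39.0), np.float64(1.5), np.float64(1.3)), (np.float64(-42.0), np.float64(0.9), np.float64(0.4)), (np.float64(-45.0), np.float64(1.7), np.float64(1.3)), (np.float64(-48.0), np.float64(0.8), np.float64(1.7)), (np.float64(-51.0), np.float64(1.5), np.float64(1.6)), (np.float64(-54.0), np.float64(1.4), np.float64(2.2))] 50.9167
```

```bash
python3 - <<'E'
from arc import *
finish(1)
p=ctrl.get_ee_pos();s=(p[:2]-AX)@U
go(1,82,-5,100);go(1,82,90,200);ctrl.move_l(xyz(-1,45,140),vel=250)
im=ctrl.grab_frame("wrist");c=ctrl.calibration("wrist");save("b2.png",im)
t=ctrl.grab_frame("top");save("b2t.png",t,(200,300,290,400),6)
save("b2s.png",ctrl.grab_frame("scene"),(60,240,180,360),3.3)
def lev(phi,sg):
    a=np.radians(phi);l=[]
    for d,o in((64,3.5),(64,-3.5)):
        s=28+d*np.cos(a)-o*np.sin(a);h=33+d*np.sin(a)+o*np.cos(a);l.append([*(AX+sg*U*s),M+h])
    return l
for phi in(-30,-40,-47,-55):print(phi,np.round(proj(c,lev(phi,1))).tolist(),np.round(proj(c,lev(phi,-1))).tolist())
print(np.round(proj(c,[[*AX,M+81]])),ctrl.get_contact_force(),ctrl.get_t())
E
```

```text
(66.4, -7.5, 67.1, -7.3, 3.9, 3.8)
(65.5, -8.0, 66.9, -7.5, 6.0, 5.6)
(64.6, -8.4, 66.8, -7.6, 6.9, 7.2)
(63.7, -8.9, 66.7, -7.8, 7.7, 9.2)
(62.8, -9.3, 66.6, -7.9, 9.5, 11.1)
(61.9, -9.8, 66.5, -8.0, 10.4, 12.5)
52.4167
-30 [[57.0, 277.0], [63.0, 277.0]] [[242.0, 277.0], [236.0, 277.0]]
-40 [[67.0, 277.0], [73.0, 277.0]] [[233.0, 277.0], [227.0, 277.0]]
-47 [[74.0, 277.0], [81.0, 277.0]] [[227.0, 277.0], [221.0, 277.0]]
-55 [[83.0, 277.0], [90.0, 277.0]] [[219.0, 277.0], [213.0, 277.0]]
[[166. 277.]] [-0.29951695  0.06572405  0.31308599] 54.25
```

View pics/b2.png

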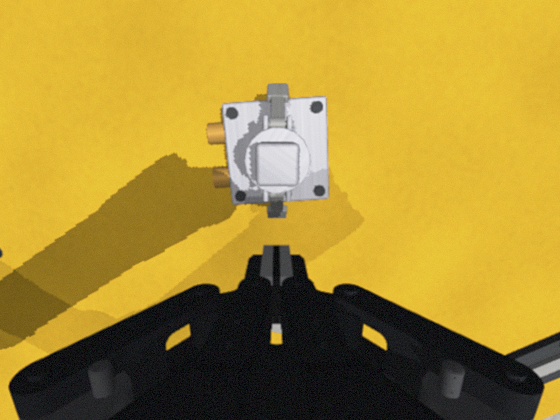

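View pics/b2s.png

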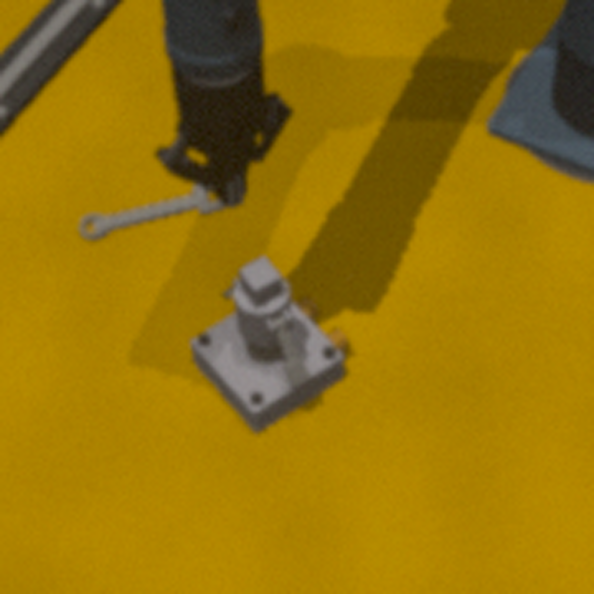

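View pics/b2t.png

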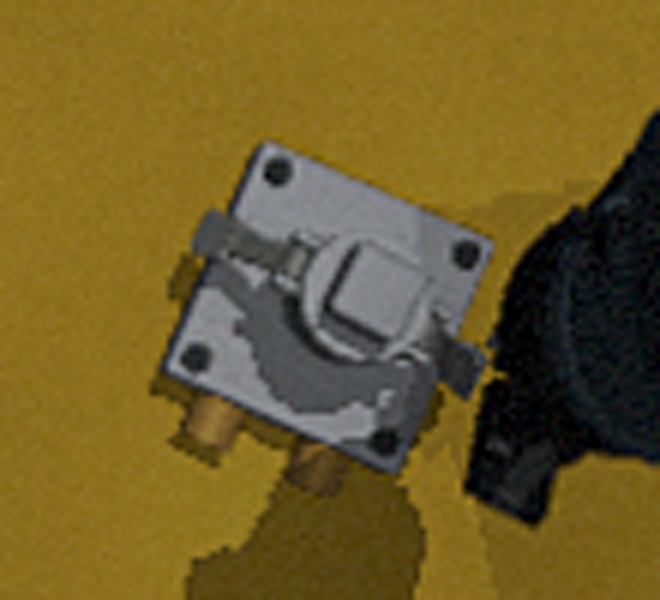

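Both lever ends (rows about 83 and 217) match the -55° predictions (83 and 219). The coupling is upright on the adaptor and the wrench is undisturbed. I hand in.

```bash
python3 - <<'E'
from arc import *
p=ctrl.get_ee_pos();ctrl.move_l([p[0],p[1],p[2]+50],vel=150)
ctrl.job_done();print(ctrl.get_t())
E
```

```text
the job is handed in; nothing more can be done
the job is handed in; nothing more can be done
```

The coupling is on the adaptor, both cam arms are closed, and I handed the job in after about 55 s of the 72 s allowed.

**What I did:** I took the grey aluminium coupling, not the two purple look-alikes. I lowered it onto the adaptor until the seal had moved about 9 mm and stopped, with both arms still raised. I let go, then closed the -y-side arm and after it the other one with the shut fingertips, and moved the robot clear.

**Last checks:**
- **Arms:** both lever ends lie within about 2 pixels of where a fully closed (55° below level) arm should appear. Closing took about 15–16 N at most against the stops, well under the 40 N limit.
- **Coupling:** it stands upright on the axis, and its stub top is within about 3 pixels (roughly 1 mm) of the predicted spot.
- **Robot:** the force reading was near zero after release.
- **Bystanders:** the wrench looks unmoved in the last picture. I took no final picture of the small motor and spool; the robot did not go near them.

**What disagreed:**
- **Push-down force:** the last 1 mm step briefly read 22 N, just at the 22 N seal limit but well below the 45 N failure limit. I eased it back to 15 N at once.
- **Arm reaction:** I never saw the separate 10 N draw-down the task describes. Force stayed at 2–4 N until the stops.
- **Fingertip size:** the fingertips behaved narrower than I assumed, so the last few millimetres were done by watching the force.

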